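# Zero the photometer and click the sample cell into the beam

## Robot

A 6-joint arm with a two-finger parallel gripper is mounted at the origin on the work surface. World frame = base frame: x ahead of the robot, y to its left, z up, the work surface at z = 0. Lengths are in m, angles in rad, forces in N, time in s.
With the tool pointing down it reaches from about 0.375 to 0.975 m from the base axis. Payload 3.8 kg.
Tool frame: the origin (TCP) lies at the very end of the fingers, on their centre line; the grasp point (between the pads) lies 19 mm behind it; z points along the fingers, y is the line along which they close (so a half turn about z gives the same grasp; the last joint's range is limited). The gripper opens to 85 mm and grips with 20 to 120 N. Pads are 22 mm wide; open, the fingers measure 114 mm over their backs; the gripper's body (76 mm by 85 mm) begins 54 mm behind the grasp point. The pads swing forward as they close: fully open they stand 13 mm farther back than shut.
Start: joints at [1.137, 0.264, 1.604, -0, 1.274, -0.037], TCP at [0.261, 0.623, 0.231] pointing down, gripper open.
Joint ranges: [-2.63, 2.63], [-0.94, 2.18], [0.31, 2.57], [-1.31, 4.45], [0, 2.66], [-2.55, 2.55]. Speed limits (rad/s): [2.57, 2.57, 3.14, 3.14, 3.14, 3.14].

## Interface

Orientations are given as a rotation vector (axis times angle).
In Python, from workcell import monitor, viewer, job gives the robot as it stands. The module is installed in compiled form; this text tells all that it offers.
- The arm moves only by the tool step_arm, never from a script. Its argument "series" is one flat list of numbers, 4 for each row, row after row: the shift along the tool's x, y, z in m, then the turn about the tool's z in rad. A call has 1 to 8 rows; each row is the pose to reach, as a shift and turn from the pose commanded when the call began, along the tool's axes at that moment; what a row does not reach only later rows make up. A row lasts 1/8 s, in which the tool goes at most 62.5 mm and 10.7 degrees, less where a joint would pass 70% of its speed; a pose out of reach is approached as far as the arm can. A call with a gripper value outside its range is refused whole. "gripper" is the opening, from 0 (shut) to 1 (fully open), set as the call begins (left out, the last holds). The fingers move at their own pace and stop on an object; "newtons" is the grip in N (left out, the last holds). Time passes only in rows, so rows that repeat a pose let the fingers close. It gives the time, the measured TCP pose, the force, the opening and the grip force at its end, in the units of the state.
- monitor.read_state(): the state, without advancing time (a new reading comes with each control period).
- viewer.read_camera(name): name is "scene" or "side" or "wrist"; returns a dict with "image" (420x560x3 uint8, red, green, blue), "intrinsics" (3x3 intrinsics, pixels), "T" (4x4, takes a point from camera to world coordinates); the wrist camera has in their place "hand_eye" (4x4, takes a point from camera to tool coordinates, whose origin is the TCP and whose axes are the flange's). Camera axes: x right, y up, looking along -z (the intrinsics and any distortion apply to the point x, -y, -z); pixel columns grow to the right and rows downward; lengths in m; the calibration is good to about 2 mm. A picture is of the moment at which its call begins: read the wrist's pose just before it. There is no depth.
- job.finish_job(): hands the job in; it is judged then, once.
Trained networks look in a picture, given as the dict that the camera call returned (one of the last four; its "shot" number tells which), for a name from the list of things; names that differ only in an ending like _2 or _b are one class to them, and where a whole thing is asked for, a point or a joint stands for the part that bears it (a point fixed in the world has none). Each returns a list of dicts, best first, with "score" (0 to 1); they miss things now and then, are a little off and sometimes report something else, mostly with a low value. They report only what shows in the picture. A call takes as long as a camera call. They do not tell look-alikes from the thing itself.
- viewer.boxes_of(picture, label): "extent" ([centre column, centre row, width, height] in pixels, round what is visible of it).
- viewer.spot_point(picture, label): "point" ([column, row] in pixels: a listed point, or the origin of a listed thing).
The state is a dict: "time": time; "q": joint angles; "joint_vel": joint speeds; "joint_torque": joint torques, N m; "tool_pos": TCP position; "tcp_rot": TCP orientation; "wrist_force": force on the tool from outside, world axes, zero at the start; "torque": the same for the moment, N m; "width": opening from 0.0 (shut) to 1.0 (fully open); "grip_force": force on a finger pad.
Only numpy, scipy, OpenCV 4.12 (cv2) and the standard library are available. Lean on these libraries where they do the work, as an engineer would, in place of code of your own. Each camera call takes 0.05 s, during which the arm holds its last target. There are 200 camera calls.

## Task

Zero the photometer first: take the white stylus out of its blue stand, push the small recessed orange zero button all the way down with the stylus tip and keep it down for about half a second, then put the stylus back upright in its stand and let go of it. Then take hold of the black knob and draw the cell-changer rod out until its red ring has just come clear of the metal guide and you feel the rod click into that notch (the third of its four stops, counting the fully pushed-in one as the first). Finish while still holding the knob, with the rod sitting in that notch, and leave the brown bottle, the beaker and the cuvette rack undisturbed.

Things in the scene. Friction and masses are not known exactly. Their poses are not given: they have to be found in the camera images.
- photometer: White bench photometer, 340 mm deep (its x), 420 wide (y), 165 high, fixed. Origin: centre of its underside; -x points out of its front, z up. Front face at x = -170 mm; from there to x = -52 a flat dark deck 95 mm high; behind it the housing, 165 mm high (lid 173). Rod axis at y = +55, 65 mm above the bench; the zero button at x = -115, y = -30.
- rod (a joint): Draw of the rod in m: 0 pushed in, grows as the knob is pulled straight away from the front, end stop 0.062. The guide's ball clicks into V notches at 0, 0.020, 0.040 and 0.060; each draws the rod in from about 4 mm either side, leaving one takes 5 to 7 N; between them it slides with about 1 N. White, red, blue rings just clear the guide at 0.020, 0.040 (wanted), 0.060. Starts at 0 to 0.030.
- knob (a point): Centre of the black knob on the end of the rod: a cylinder 22 mm in diameter, 28 mm long, axis along the rod (x of the photometer), 65 mm above the bench, free below and on both sides. It moves with the rod: pushed in, it is 38 mm in front of the guide's face (x = -228, y = +55 mm in the photometer's frame).
- zero (a joint): Travel of the zero button in m: 0 up, 0.004 fully down; it springs back. About 1.5 N starts it and 4 N has it fully down.
- zero_top (a point): Centre of the top of the orange zero button, a round cap 12 mm in diameter at the bottom of a round recess 14 mm wide (18 mm at the bevelled rim) ringed in white in the photometer's dark deck. Up, the cap is 90 mm above the bench, 5 mm below the deck; it is pressed straight down.
- stylus_mid (a point): Centre of the white stylus, 70 mm above its tip; z axis towards the blunt top. 140 mm long, a round barrel 11 mm in diameter with blue bands, narrowing over the last 24 mm to a dark tip 6 mm in diameter; 25 g. It stands tip down in its stand, the tip 5 mm and the top 145 mm above the bench, 95 mm of it above the stand's block.
- stylus_tip (a point): The end of the stylus tip, 70 mm below stylus_mid on its axis.
- stand_mouth (a point): Centre of the mouth of the stylus stand's hole, at the top of its block, 50 mm above the bench. Blue block 46 x 46 mm, 50 mm high, on a dark 76 x 76 mm foot, fixed. The round hole is 15 mm wide (21 mm at the bevelled mouth) and 45 mm deep, straight down.
- reagent: Closed brown reagent bottle, 58 mm in diameter, 115 mm high, loose. Origin: centre of its underside. Leave it alone.
- beaker: Empty glass beaker, 68 mm in diameter at the rim, 85 mm high, loose. Origin: centre of its underside. Leave it alone.
- cuvettes: White rack with four capped cuvettes, 44 x 90 mm (its x, y), 52 mm high, loose. Origin: centre of its underside. Leave it alone.
- guide (a point): Centre of the outer face of the small metal guide that the rod comes out of, 20 mm in front of the front face and 65 mm above the bench (x = -190, y = +55 mm in the photometer's frame). The guide is 24 mm wide; a steel plug on it, holding the spring-loaded ball, reaches 91 mm above the bench.
There are look-alikes about, which are no part of the job. Leave any pink or purple look-alike of the part that bears stand_mouth alone.

How it is judged:
On the way, in this order (a step that is already met when the one before it is completed fails the run):
1. the stylus tip holds the zero button fully down (value of joint zero above 0.003 m and distance between stylus_tip and zero_top below 0.008 m and contact force between the fingers and stylus above 0.5 N), for 0.3 s.
2. the stylus is back in its stand and let go (horizontal distance between stylus_tip and stand_mouth below 0.01 m and height (world z) of stylus_tip below 0.012 m and angle between stylus_mid's own z axis and vertical below 0.25 rad and contact force between the fingers and stylus below 0.05 N), for 0.2 s.
3. the rod sits in the red-ring notch, the knob in the fingers (value of joint rod between 0.0375 and 0.0425 m and contact force between the fingers and rod above 2 N), for 0.3 s.
At the end, for the whole second after the job is handed in: The rod is at rest within 2.5 mm of the red-ring notch (0.040 m), the fingers hold its knob with more than 2 N, the stylus stands in its stand let go (tip within 10 mm of the hole's axis and under 12 mm above the bench, leaning less than 0.25 rad), and the zero button is up (all of step 2 and all of step 3 and velocity of joint rod between -0.005 and 0.005 m/s and value of joint zero below 0.001 m); the arm keeps its last pose, push and grip.
It fails at once if the brown bottle is shifted by more than 30 mm or tipped (distance of reagent from where it was at the start of the episode above 0.03 m or angle between reagent's own z axis and vertical above 0.3 rad).
It fails at once if the beaker is shifted by more than 30 mm or tipped (distance of beaker from where it was at the start of the episode above 0.03 m or angle between beaker's own z axis and vertical above 0.3 rad).
It fails at once if the cuvette rack is shifted by more than 30 mm or tipped (distance of cuvettes from where it was at the start of the episode above 0.03 m or angle between cuvettes's own z axis and vertical above 0.3 rad).
It also fails if it takes over 59 s, if anything falls off the work surface, if the arm or the gripper's body presses on something with over 40 N, if the wrist force passes 120 N, or if a joint passes its speed limit or range.

## Working session

There is one attempt and no reset: what is moved stays moved. The work goes in short steps, Python scripts to look and compute and a tool call to move; the robot and the scene stay as the last step left them, time stands still between calls to the robot, and variables do not carry over. Pictures are saved under pics/ and viewed, at most 10 in all, crops included, and the job is handed in when it is done.

Besides the shell and the picture viewer there is one more tool, called after ">>>" as name(argument=value, ...), one argument or row to a line, values as JSON. step_arm: Moves the arm, as the interface text tells. Its arguments: {"type":"object","properties":{"series":{"type":"array"},"gripper":{"type":"number"},"newtons":{"type":"number"}},"required":["series"]}

```bash
mkdir -p pics; cat > h.py <<'E'
import numpy as np, cv2
from scipy.spatial.transform import Rotation as R
from workcell import monitor, viewer, job
def shot(name):
    s=monitor.read_state(); p=viewer.read_camera(name)
    if name=="wrist":
        T=np.eye(4); T[:3,:3]=R.from_rotvec(s["tcp_rot"]).as_matrix(); T[:3,3]=s["tool_pos"]
        p["W"]=T@p["hand_eye"]
    else: p["W"]=p["T"]
    return p
def save(p,f): cv2.imwrite(f,cv2.cvtColor(p["image"],cv2.COLOR_RGB2BGR))
def ray(p,px):
    K=p["intrinsics"]; d=np.linalg.inv(K)@[px[0],px[1],1.]; d=d*[1,-1,-1]
    return p["W"][:3,3], p["W"][:3,:3]@d
def atz(p,px,z):
    o,d=ray(p,px); return o+d*(z-o[2])/d[2]
def proj(p,X):
    c=np.linalg.inv(p["W"])@np.append(X,1); u=p["intrinsics"]@(c[:3]*[1,-1,-1]); return u[:2]/u[2]
def tri(rs):
    A=np.zeros((3,3));b=np.zeros(3)
    for o,d in rs:
        d=d/np.linalg.norm(d);M=np.eye(3)-np.outer(d,d);A+=M;b+=M@o
    return np.linalg.solve(A,b)
E
python3 - <<'E'
from h import *
np.set_printoptions(precision=3,suppress=True)
Z=dict(knob=.065,zero_top=.09,stylus_mid=.075,stand_mouth=.05,guide=.065,photometer=0,reagent=0,beaker=0,cuvettes=0,stylus_tip=.005)
ps={}
print(monitor.read_state())
for n in("scene","side","wrist"):
    p=shot(n); ps[n]=p; save(p,f"pics/{n}.png"); print(n,[k for k in p], p["intrinsics"].tolist() if n=="scene" else "")
    for k,z in Z.items():
        for r in viewer.spot_point(p,k)[:3]: print(n,k,round(r["score"],2),np.array(r["point"]),atz(p,r["point"],z))
a=np.hstack([ps["scene"]["image"],ps["side"]["image"]])
E
```

```text
{'time': 0.0, 'q': array([ 1.137,  0.265,  1.605, -0.   ,  1.274, -0.037]), 'joint_vel': array([ 0.001, -0.001,  0.001, -0.002,  0.001,  0.   ]), 'joint_torque': array([  0.001, -51.51 , -36.731,  -0.   ,   0.013,   0.   ]), 'tool_pos': array([0.261, 0.622, 0.23 ]), 'tcp_rot': array([-0.619, -3.079,  0.004]), 'wrist_force': array([0.099, 0.109, 0.096]), 'torque': array([-0.071, -0.003, -0.021]), 'grip_force': 0.0, 'width': 0.9991922480225977}
scene ['image', 'intrinsics', 'T', 'shot', 'W'] [[379.4358731951269, 0.0, 279.2022835745117], [0.0, 379.4358731951269, 210.17993196364975], [0.0, 0.0, 1.0]]
scene knob 0.62 [283.1 189.1] [ 0.461 -0.005  0.065]
scene zero_top 0.24 [284.8 192.4] [ 0.514 -0.032  0.09 ]
scene stylus_mid 0.83 [172.4 233.6] [ 0.521 -0.272  0.075]
scene stand_mouth 0.91 [101.  288.1] [ 0.575 -0.406  0.05 ]
scene stand_mouth 0.77 [171.  245.8] [ 0.521 -0.278  0.05 ]
scene stand_mouth 0.76 [238.9 224.3] [ 0.519 -0.141  0.05 ]
scene photometer 0.58 [384.6 199.4] [0.529 0.246 0.   ]
scene reagent 0.66 [296.  328.4] [ 0.76  -0.157  0.   ]
scene beaker 0.7 [201.5 355.3] [ 0.
[... 151 characters left out ...]
] [ 0.477 -0.008  0.065]
side stylus_mid 0.57 [299.5 299.2] [ 0.518 -0.28   0.075]
side stand_mouth 0.79 [275.7 248.7] [ 0.513 -0.138  0.05 ]
side stand_mouth 0.71 [355.6 357.1] [ 0.579 -0.403  0.05 ]
side stand_mouth 0.64 [297.3 301.3] [ 0.517 -0.268  0.05 ]
side guide 0.81 [236.8 181.8] [0.48  0.055 0.065]
side photometer 0.74 [244.5 145.9] [ 0.539  0.242 -0.   ]
side reagent 0.91 [391.1 237.1] [ 0.769 -0.143  0.   ]
side reagent 0.25 [300.8 317.5] [ 0.523 -0.274  0.   ]
side beaker 0.86 [405.4 303.3] [ 0.727 -0.303  0.   ]
side cuvettes 0.68 [202.5 374.7] [ 0.322 -0.334  0.   ]
side stylus_tip 0.62 [298.6 315.2] [ 0.519 -0.271  0.005]
wrist ['image', 'intrinsics', 'hand_eye', 'shot', 'W']
```

View pics/scene.png

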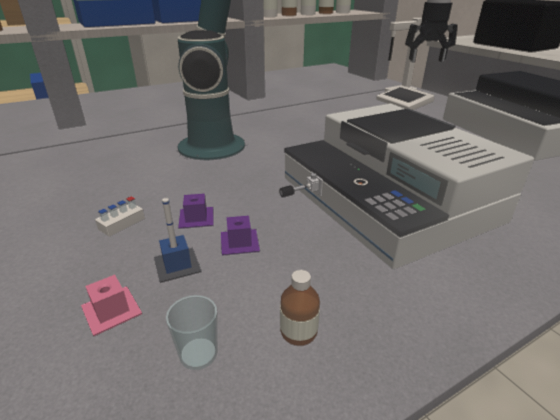

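View pics/side.png

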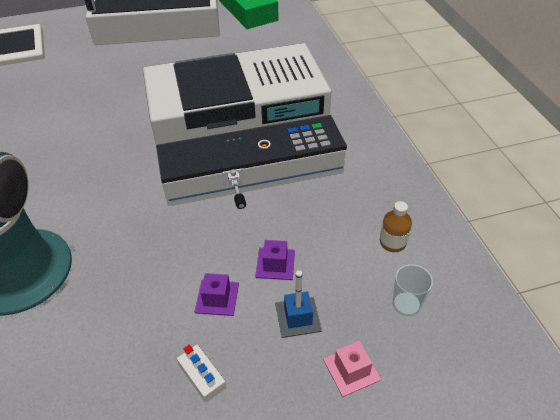

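The scene shows four stands that could be taken for the right one. In the scene view they are blue with the white stylus at (175,255), purple at (196,208) and (239,235), and pink at (107,300). In the side view blue is at (298,310). I choose the blue one, which holds the stylus. The black knob is at (287,190) in scene and (240,200) in side. The ringed orange button is at (361,182) in scene and (264,144) in side.

```bash
python3 - <<'E'
from h import *
np.set_printoptions(precision=4,suppress=True)
a=shot("scene");b=shot("side")
P=lambda n,u,v: print(n,tri([ray(a,u),ray(b,v)]))
P("button",(361,182),(264.3,144.5))
P("top",(166,201),(298.5,273.5))
P("knob",(287,190.5),(240,201))
P("guide",(313,184),(234.5,180))
P("front L corner top",(284,151),(158,150)); P("front R corner top",(402,221),(344,152))
for k in ("stylus_mid","knob","stand_mouth"):
    for p in(a,b):
        print(k,[np.round(r["point"],1).tolist() for r in viewer.spot_point(p,k)[:3]])
c=np.vstack([cv2.resize(a["image"][140:300,140:400],None,fx=2,fy=2,interpolation=2), cv2.resize(b["image"][125:265,180:310][:,:],(520,280),interpolation=2) ][:2])
save(dict(image=c),"pics/c1.png")
print(R.from_rotvec(monitor.read_state()["tcp_rot"]).as_matrix())
E
```

```text
button [0.5631 0.1269 0.0941]
top [ 0.5178 -0.2717  0.1418]
knob [ 0.473  -0.003   0.0658]
guide [0.4763 0.0637 0.0655]
front L corner top [0.329  0.0969 0.1171]
front R corner top [0.7309 0.0633 0.0993]
stylus_mid [[172.6, 232.9]]
stylus_mid [[295.9, 297.0], [201.7, 374.9]]
knob [[286.9, 191.5], [306.6, 189.0]]
knob [[239.8, 200.5]]
stand_mouth [[193.6, 199.9], [100.7, 286.8], [172.5, 243.9]]
stand_mouth [[295.3, 302.9], [213.1, 282.5], [275.9, 248.3]]
[[-0.9223  0.3865  0.    ]
 [ 0.3865  0.9223 -0.    ]
 [-0.     -0.     -1.    ]]
```

View pics/c1.png

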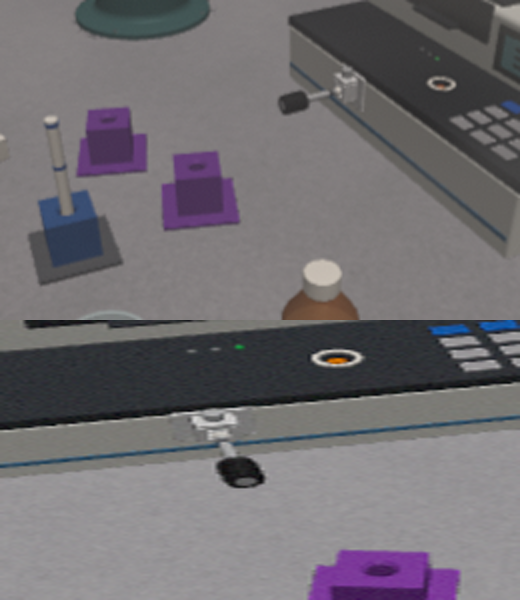

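The crop confirms the white stylus with blue bands standing in the blue block at (65,210), the orange button in its white ring at (440,85), and the black knob at (293,103). The measured heights of 0.142, 0.094 and 0.066 agree with the description. Moving to above the stylus.

>>> step_arm(
  series=[-0.29,-0.363,-0.03,1.262,-0.29,-0.363,-0.03,1.262,-0.29,-0.363,-0.03,1.262,-0.29,-0.363,-0.03,1.262,-0.29,-0.363,-0.03,1.262,-0.29,-0.363,-0.03,1.262,-0.29,-0.363,-0.03,1.262,-0.29,-0.363,-0.03,1.262],
  gripper=1,
  newtons=50,
)

```text
time: 3.05
tool_pos: [0.3886, 0.1731, 0.2619]
tcp_rot: [2.32, 2.116, 0.002]
wrist_force: [0.1, 0.7, -0.9]
width: 0.998
grip_force: 0.0
```

>>> step_arm(
  series=[-0.434,0.168,0,0,-0.434,0.168,0,0,-0.434,0.168,0,0,-0.434,0.168,0,0,-0.434,0.168,0,0,-0.434,0.168,0,0,-0.434,0.168,0,0,-0.434,0.168,0,0],
)

```text
time: 4.05
tool_pos: [0.5176, -0.2748, 0.2611]
tcp_rot: [2.319, 2.118, -0.001]
wrist_force: [0.7, 0.9, 0.0]
width: 1.001
grip_force: 0.0
```

```bash
cat >> h.py <<'E'
def rel(X):
    s=monitor.read_state(); return R.from_rotvec(s["tcp_rot"]).as_matrix().T@(np.array(X)-s["tool_pos"])
E
python3 - <<'E'
from h import *
np.set_printoptions(precision=4,suppress=True)
p=shot("wrist"); save(p,"pics/w1.png"); s=monitor.read_state(); print(s["tool_pos"],s["q"])
print("cam",p["W"][:3,3])
for k,z in dict(stylus_mid=.075,stand_mouth=.05).items():
    for r in viewer.spot_point(p,k)[:3]: print(k,round(r["score"],2),r["point"],atz(p,r["point"],z))
print(proj(p,[.518,-.272,.145]),proj(p,[.518,-.272,.05]),rel([.518,-.272,.1]))
E
```

```text
[ 0.5182 -0.2769  0.261 ] [-0.5319  0.0807  1.762  -0.0023  1.2967 -0.4401]
cam [ 0.5235 -0.2061  0.4038]
stylus_mid 0.62 [276.6, 189.7] [ 0.5163 -0.2774  0.075 ]
stylus_mid 0.23 [277.7, 186.0] [ 0.5179 -0.2733  0.075 ]
stand_mouth 0.78 [279.3, 181.4] [ 0.5199 -0.273   0.05  ]
stand_mouth 0.77 [329.5, 273.4] [ 0.575  -0.4013  0.05  ]
stand_mouth 0.75 [262.6, 59.3] [ 0.5137 -0.138   0.05  ]
[277.7583 200.2928] [277.635  180.7401] [0.0006 0.0009 0.1609]
```

View pics/w1.png

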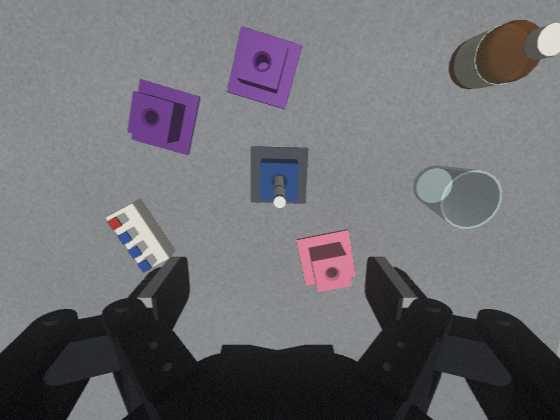

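The wrist view shows the stylus top at (279,202) and the blue mouth at (279,181). Both agree with the target (0.519,-0.273). Descending and gripping.

>>> step_arm(
  series=[-0.001,0.0015,0.05,0,-0.001,0.0015,0.1,0,-0.001,0.0015,0.14,0,-0.001,0.0015,0.17,0,-0.001,0.0015,0.17,0],
)

```text
time: 4.82
tool_pos: [0.5161, -0.2697, 0.0885]
tcp_rot: [-2.311, -2.119, 0.003]
wrist_force: [-0.3, 0.4, -0.4]
width: 0.997
grip_force: 0.0
```

>>> step_arm(
  series=[0,0,0,0,0,0,0,0,0,0,0,0,0,0,0,0,0,0,0,0,0,0,0,0],
  gripper=0,
  newtons=50,
)

```text
time: 5.58
tool_pos: [0.5193, -0.2729, 0.0921]
tcp_rot: [2.316, 2.12, 0.001]
wrist_force: [0.3, 0.2, 4.4]
width: 0.111
grip_force: 48.8
```

>>> step_arm(
  series=[0,0,-0.03,0,0,0,-0.07,0,0,0,-0.11,0,0,0,-0.14,0,0,0,-0.16,0,0,0,-0.16,0],
)

```text
time: 6.32
tool_pos: [0.5194, -0.273, 0.2526]
tcp_rot: [2.315, 2.12, 0.001]
wrist_force: [0.5, 0.1, -0.1]
width: 0.109
grip_force: 49.0
```

```bash
python3 - <<'E'
from h import *
np.set_printoptions(precision=4,suppress=True)
s=monitor.read_state();print(s["tool_pos"],s["wrist_force"],s["grip_force"])
print(rel([.5631,.1269,s["tool_pos"][2]]))
E
```

```text
[ 0.5194 -0.273   0.2526] [ 0.5011  0.108  -0.1348] 49.0387449413538
[ 0.4022  0.0084 -0.0005]
```

>>> step_arm(
  series=[0.06,0.001,0,0,0.12,0.003,0,0,0.18,0.004,0,0,0.24,0.005,0,0,0.3,0.006,0,0,0.35,0.007,0,0,0.39,0.008,0,0,0.402,0.008,0,0],
)

```text
time: 7.32
tool_pos: [0.5608, 0.1292, 0.2488]
tcp_rot: [-2.312, -2.123, 0.005]
wrist_force: [-0.2, -0.6, -0.1]
width: 0.112
grip_force: 49.1
```

>>> step_arm(
  series=[0,0,0.02,0,0,0,0.04,0,0,0,0.05,0,0,0,0.05,0],
)

```text
time: 7.82
tool_pos: [0.5609, 0.126, 0.1993]
tcp_rot: [-2.317, -2.119, 0.005]
wrist_force: [0.2, 0.3, -0.2]
width: 0.116
grip_force: 49.1
```

```bash
python3 - <<'E'
from h import *
np.set_printoptions(precision=4,suppress=True)
s=monitor.read_state();print(s["tool_pos"],s["wrist_force"],s["grip_force"])
p=shot("wrist"); a=shot("scene"); b=shot("side")
for n,q in zip("wsd",(p,a,b)):
  for k,z in dict(zero_top=.09,knob=.065,stylus_tip=s["tool_pos"][2]-.087).items():
    for r in viewer.spot_point(q,k)[:2]: print(n,k,round(r["score"],2),r["point"],atz(q,r["point"],z))
t=s["tool_pos"]-[0,0,.087]
for q in(p,a,b): print("tip pred",proj(q,t),"button",proj(q,[.5631,.1269,.09]))
f=lambda q,u,v,w,h: cv2.resize(q["image"][v-h//2:v+h//2,u-w//2:u+w//2],(400,300),interpolation=2)
u=proj(p,[.5631,.1269,.09]).astype(int)
c=np.vstack([np.hstack([cv2.resize(p["image"],(400,300)),f(p,u[0],u[1],120,90)]),np.hstack([f(a,361,170,80,60),f(b,264,130,80,60)])])
print(u); save(dict(image=c),"pics/z1.png")
E
```

```text
[0.5609 0.126  0.1993] [ 0.2253  0.297  -0.2228] 49.06360164284706
w zero_top 0.72 [282.7, 204.6] [0.565  0.1262 0.09  ]
w stylus_tip 0.91 [279.8, 211.1] [0.5624 0.1271 0.1123]
s knob 0.76 [283.0, 191.1] [ 0.4687 -0.0099  0.065 ]
s stylus_tip 0.72 [357.8, 174.0] [0.5562 0.1224 0.1123]
s stylus_tip 0.42 [286.1, 189.3] [ 0.5386 -0.0442  0.1123]
d knob 0.71 [243.5, 200.0] [ 0.4809 -0.003   0.065 ]
d stylus_tip 0.56 [264.9, 138.5] [0.5646 0.1239 0.1123]
d stylus_tip 0.18 [233.3, 180.0] [0.4665 0.0148 0.1123]
tip pred [277.9622 212.5864] button [280.4514 204.0691]
tip pred [360.5735 174.4769] button [360.3814 184.1325]
tip pred [263.0658 138.2502] button [264.292  145.3449]
[280 204]
```

View pics/z1.png

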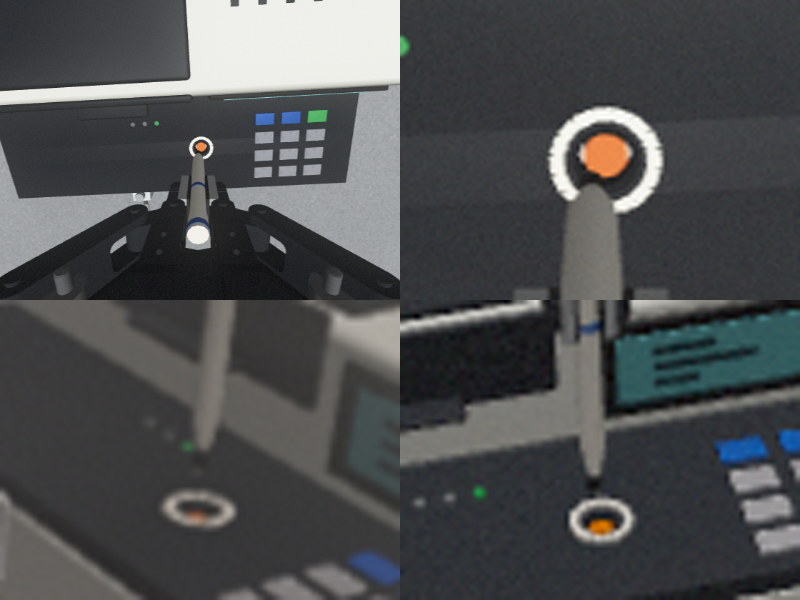

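```bash
python3 - <<'E'
from h import *
np.set_printoptions(precision=4,suppress=True)
s=monitor.read_state();print(s["tool_pos"],s["q"])
p=shot("wrist"); a=shot("scene"); b=shot("side")
L=[(p,(281.8,207)),(a,(360.6,182)),(b,(264.2,144.2))]
X=tri([ray(*l) for l in L]); print(X,[atz(*l,.095) for l in L])
hsv=cv2.cvtColor(p["image"],cv2.COLOR_RGB2HSV)[180:230,250:310]
def blob(m):
    v,u=np.nonzero(m); c,r=cv2.minEnclosingCircle(np.stack([u,v],1).astype(np.float32)); return np.array(c)+[250,180],r,len(u)
w=blob((hsv[...,1]<60)&(hsv[...,2]>190)); o=blob((hsv[...,1]>120)&(hsv[...,2]>120)&(hsv[...,0]<20))
print("white",w,atz(p,w[0],.095),"orange",o,atz(p,o[0],.09))
print(rel([*X[:2],.2]))
E
```

```text
[0.562  0.1273 0.2015] [ 0.1795  0.0991  1.8533 -0.      1.1889  0.2674]
[0.564  0.1261 0.0949] [array([0.5656, 0.1263, 0.095 ]), array([0.5628, 0.127 , 0.095 ]), array([0.5626, 0.1251, 0.095 ])]
white (array([279.375, 208.   ]), 16.40560531616211, 297) [0.5635 0.1256 0.095 ] orange (array([279.625, 206.   ]), 6.700146675109863, 127) [0.5638 0.126  0.09  ]
[-0.0009  0.0022  0.0013]
```

>>> step_arm(
  series=[-0.001,0.002,0,0,-0.001,0.002,0.008,0,-0.001,0.002,0.015,0,-0.001,0.002,0.021,0,-0.001,0.002,0.024,0,-0.001,0.002,0.024,0,-0.001,0.002,0.024,0],
)

```text
time: 9.45
tool_pos: [0.5641, 0.1261, 0.1776]
tcp_rot: [2.317, 2.121, 0.001]
wrist_force: [0.6, -0.5, -0.4]
width: 0.11
grip_force: 49.1
```

```bash
python3 - <<'E'
from h import *
np.set_printoptions(precision=4,suppress=True)
s=monitor.read_state();print(s["tool_pos"],s["wrist_force"],s["grip_force"])
p=shot("wrist"); a=shot("scene"); b=shot("side")
f=lambda q,u,v,w,h: cv2.resize(q["image"][v-h//2:v+h//2,u-w//2:u+w//2],(400,300),interpolation=2)
c=np.hstack([f(p,280,205,80,60),f(b,264,140,80,60)])
save(dict(image=c),"pics/z2.png")
s=monitor.read_state();print(s["tool_pos"],s["wrist_force"],s["grip_force"])
E
```

```text
[0.5641 0.1261 0.1776] [ 0.6271 -0.526  -0.3569] 49.05152074992657
[0.5641 0.1261 0.1775] [-0.0255 -0.6843 -0.6594] 49.05285470187664
```

View pics/z2.png

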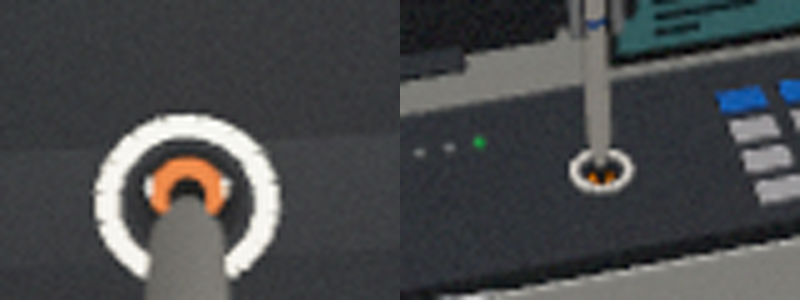

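The tip is centred over the orange cap (188,185 in the left crop; 600,175 in the right). Pressing now.

>>> step_arm(
  series=[0,0,0.002,0,0,0,0.004,0,0,0,0.005,0,0,0,0.006,0,0,0,0.006,0,0,0,0.006,0,0,0,0.006,0,0,0,0.006,0],
)

```text
time: 10.6
tool_pos: [0.5645, 0.1262, 0.1729]
tcp_rot: [2.316, 2.121, 0.002]
wrist_force: [-2.5, 0.2, 8.0]
width: 0.115
grip_force: 50.1
```

>>> step_arm(
  series=[0,0,0.001,0,0,0,0.001,0,0,0,0.001,0,0,0,0.001,0],
)

```text
time: 11.1
tool_pos: [0.5648, 0.1263, 0.1728]
tcp_rot: [2.316, 2.121, 0.003]
wrist_force: [-2.3, -0.2, 11.7]
width: 0.108
grip_force: 50.6
```

>>> step_arm(
  series=[0,0,-0.02,0,0,0,-0.05,0,0,0,-0.08,0,0,0,-0.08,0,0,0,-0.08,0],
)

```text
time: 11.72
tool_pos: [0.5634, 0.1259, 0.2495]
tcp_rot: [-2.317, -2.121, 0.002]
wrist_force: [-0.6, 0.4, -0.7]
width: 0.112
grip_force: 49.1
```

```bash
python3 - <<'E'
from h import *
np.set_printoptions(precision=4,suppress=True)
s=monitor.read_state();print(s["tool_pos"],s["wrist_force"],s["grip_force"])
print(rel([.5195,-.273,s["tool_pos"][2]]))
E
```

```text
[0.5634 0.1259 0.2495] [-0.5557  0.3968 -0.7085] 49.07756879925728
[-0.4012 -0.0086  0.0001]
```

>>> step_arm(
  series=[-0.06,-0.001,0,0,-0.12,-0.003,0,0,-0.18,-0.004,0,0,-0.24,-0.005,0,0,-0.3,-0.006,0,0,-0.35,-0.007,0,0,-0.39,-0.008,0,0,-0.401,-0.009,0,0],
)

```text
time: 12.72
tool_pos: [0.5181, -0.2743, 0.248]
tcp_rot: [-2.318, -2.116, 0.002]
wrist_force: [0.4, -0.0, 0.2]
width: 0.115
grip_force: 49.1
```

>>> step_arm(
  series=[0,0,0.04,0,0,0,0.08,0,0,0,0.09,0,0,0,0.09,0,0,0,0.09,0,0,0,0.09,0],
)

```text
time: 13.48
tool_pos: [0.5209, -0.2731, 0.1623]
tcp_rot: [2.314, 2.12, 0.002]
wrist_force: [-0.7, 0.4, -0.3]
width: 0.113
grip_force: 49.1
```

```bash
python3 - <<'E'
from h import *
np.set_printoptions(precision=4,suppress=True)
s=monitor.read_state();print(s["tool_pos"],s["wrist_force"],s["grip_force"])
p=shot("wrist"); a=shot("scene"); b=shot("side"); t=s["tool_pos"]-[0,0,.087]
for n,q in zip("wsd",(p,a,b)):
  print("pred tip",proj(q,t),"mouth",proj(q,[.5195,-.273,.05]))
  for k,z in dict(stand_mouth=.05,stylus_tip=t[2]).items():
    for r in viewer.spot_point(q,k)[:4]: print(n,k,round(r["score"],2),r["point"],atz(q,r["point"],z))
f=lambda q,u,v,w,h: cv2.resize(q["image"][v-h//2:v+h//2,u-w//2:u+w//2],(400,300),interpolation=2)
c=np.vstack([np.hstack([cv2.resize(p["image"],(400,300)),f(p,280,200,80,60)]),np.hstack([f(a,174,240,80,60),f(b,298,300,80,60)])])
save(dict(image=c),"pics/s1.png")
E
```

```text
[ 0.5209 -0.2731  0.1623] [-0.6537  0.3987 -0.338 ] 49.06902886927128
pred tip [277.2813 212.5449] mouth [275.6436 204.3122]
w stand_mouth 0.89 [95.9, 115.2] [ 0.3799 -0.1851  0.05  ]
w stand_mouth 0.74 [475.4, 204.7] [ 0.6963 -0.2889  0.05  ]
w stand_mouth 0.72 [250.9, 35.9] [ 0.5124 -0.1386  0.05  ]
w stand_mouth 0.68 [274.6, 206.8] [ 0.5184 -0.2752  0.05  ]
w stylus_tip 0.9 [280.3, 211.7] [ 0.5234 -0.2726  0.0753]
pred tip [171.5419 233.6464] mouth [173.4377 244.4805]
s stand_mouth 0.96 [171.8, 245.9] [ 0.5222 -0.2769  0.05  ]
s stand_mouth 0.7 [104.1, 287.5] [ 0.5757 -0.4014  0.05  ]
s stand_mouth 0.67 [194.1, 199.5] [ 0.3813 -0.1855  0.05  ]
s stand_mouth 0.6 [242.0, 222.8] [ 0.5171 -0.1332  0.05  ]
s stylus_tip 0.52 [171.3, 233.0] [ 0.5187 -0.2729  0.0753]
pred tip [300.0505 295.3551] mouth [299.1512 303.1207]
d stand_mouth 0.96 [298.0, 304.7] [ 0.5165 -0.2756  0.05  ]
d stand_mouth 0.93 [355.7, 356.2] [ 0.5795 -0.4011  0.05  ]
d stand_mouth 0.75 [212.0, 283.8] [ 0.3743 -0.1843  0.05  ]
d stand_mouth 0.74 [272.5, 247.9] [ 0.5077 -0.1347  0.05  ]
d stylus_tip 0.83 [299.0, 297.5] [ 0.5177 -0.2769  0.0753]
```

View pics/s1.png

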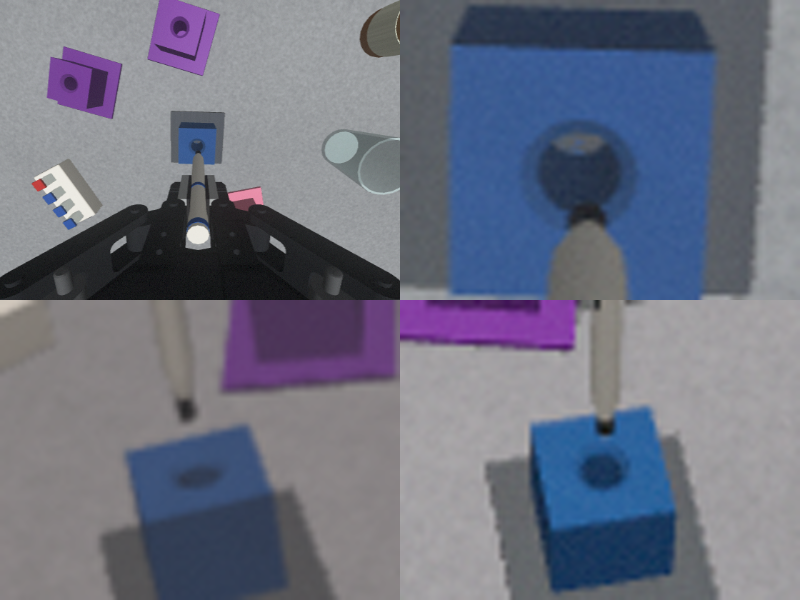

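The tip is at (587,212) and the mouth at (580,172) in the wrist crop, so they are aligned to about 1.5 mm. I will correct that and lower.

>>> step_arm(
  series=[-0.001,-0.0013,0,0,-0.001,-0.0013,0.015,0,-0.001,-0.0013,0.03,0,-0.001,-0.0013,0.045,0,-0.001,-0.0013,0.06,0,-0.001,-0.0013,0.068,0,-0.001,-0.0013,0.068,0,-0.001,-0.0013,0.068,0],
)

```text
time: 14.92
tool_pos: [0.5184, -0.2736, 0.0922]
tcp_rot: [2.317, 2.122, 0.0]
wrist_force: [0.2, -0.4, 0.6]
width: 0.111
grip_force: 49.1
```

>>> step_arm(
  series=[0,0,0,0,0,0,0,0,0,0,0,0,0,0,0,0,0,0,0,0,0,0,0,0],
  gripper=1,
)

```text
time: 15.68
tool_pos: [0.5183, -0.2735, 0.0923]
tcp_rot: [2.317, 2.122, 0.0]
wrist_force: [-0.3, -0.3, -0.2]
width: 1.001
grip_force: 0.0
```

>>> step_arm(
  series=[0,0,-0.03,0,0,0,-0.07,0,0,0,-0.11,0,0,0,-0.13,0,0,0,-0.13,0],
)

```text
time: 16.3
tool_pos: [0.5192, -0.2741, 0.2239]
tcp_rot: [2.315, 2.119, 0.002]
wrist_force: [-0.4, -0.6, -1.2]
width: 1.0
grip_force: 0.0
```

```bash
python3 - <<'E'
from h import *
np.set_printoptions(precision=4,suppress=True)
s=monitor.read_state();print(s["tool_pos"],s["wrist_force"],s["width"])
a=shot("scene"); b=shot("side")
for n,q in zip("sd",(a,b)):
  for k,z in dict(stylus_mid=.075,stylus_tip=.005).items():
    for r in viewer.spot_point(q,k)[:1]: print(n,k,round(r["score"],2),r["point"],atz(q,r["point"],z))
f=lambda q,u,v,w,h: cv2.resize(q["image"][v-h//2:v+h//2,u-w//2:u+w//2],(400,300),interpolation=2)
save(dict(image=np.vstack([np.hstack([f(a,174,240,120,90),f(b,298,290,120,90)]),np.hstack([f(a,296,185,80,60),f(b,238,190,80,60)])])),"pics/s2.png")
print(rel([.47,-.02,.22]))
E
```

```text
[ 0.5192 -0.2741  0.2239] [-0.408  -0.5579 -1.1741] 1.0004851291661914
s stylus_mid 0.64 [172.2, 233.5] [ 0.5205 -0.2719  0.075 ]
d stylus_mid 0.59 [297.2, 297.5] [ 0.5147 -0.2758  0.075 ]
d stylus_tip 0.72 [298.3, 315.8] [ 0.5185 -0.2723  0.005 ]
[ 0.2478 -0.0694  0.0008]
```

View pics/s2.png

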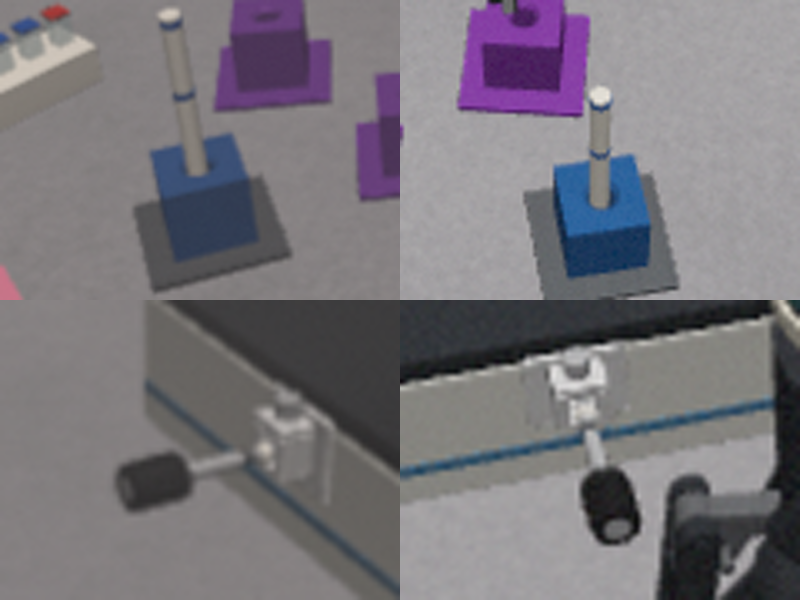

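The stylus stands upright in the blue block. The knob is at (155,480) and (610,505) in the lower crops, drawn out a little way. Moving above the knob to look.

>>> step_arm(
  series=[0.06,-0.017,0,0,0.12,-0.034,0,0,0.18,-0.05,0,0,0.22,-0.065,0,0,0.24,-0.069,0,0,0.24,-0.069,0,0,0.24,-0.069,0,0],
)

```text
time: 17.48
tool_pos: [0.4706, -0.0289, 0.2218]
tcp_rot: [-2.317, -2.122, 0.001]
wrist_force: [-0.2, 0.2, -0.7]
width: 0.997
grip_force: 0.0
```

```bash
python3 - <<'E'
from h import *
np.set_printoptions(precision=4,suppress=True)
p=shot("wrist"); s=monitor.read_state();print(s["tool_pos"])
for k,z in dict(knob=.065,guide=.065,zero_top=.09).items():
    for r in viewer.spot_point(p,k)[:2]: print(k,round(r["score"],2),r["point"],atz(p,r["point"],z))
for r in viewer.boxes_of(p,"knob")[:2]: print(r)
cv2.imwrite("pics/k1.png",cv2.resize(p["image"][:,:,::-1],(784,588),interpolation=2))
E
```

```text
[ 0.4707 -0.0291  0.2219]
knob 0.56 [278.9, 169.4] [ 0.474  -0.0045  0.065 ]
guide 0.83 [276.6, 106.7] [0.4769 0.0554 0.065 ]
zero_top 0.72 [379.5, 2.2] [0.5658 0.1258 0.09  ]
{'extent': [278.9, 148.8, 22.4, 74.6], 'score': 0.77}
```

View pics/k1.png

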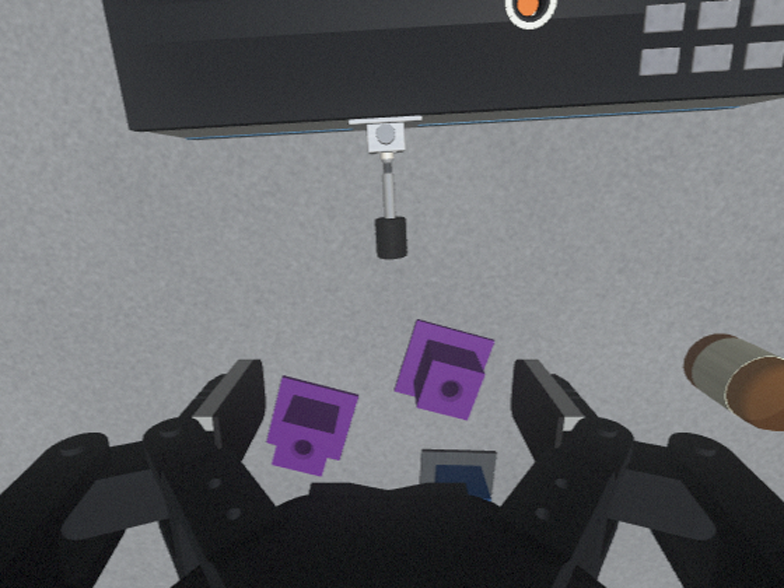

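The wrist view shows the knob at (391,238), the guide face at (387,152) and the white ring just clear of it, so the rod is drawn about 0.020. Photometer yaw is about 88°. Grasping the knob.

>>> step_arm(
  series=[0.012,0.001,0,-0.05,0.0243,0.0013,0.04,-0.05,0.0243,0.0013,0.09,-0.05,0.0243,0.0013,0.13,-0.05,0.0243,0.0013,0.16,-0.05,0.0243,0.0013,0.176,-0.05,0.0243,0.0013,0.176,-0.05,0.0243,0.0013,0.176,-0.05],
)

```text
time: 18.73
tool_pos: [0.4754, -0.0042, 0.0476]
tcp_rot: [2.262, 2.178, 0.002]
wrist_force: [-0.1, 0.7, -0.7]
width: 0.995
grip_force: 0.0
```

>>> step_arm(
  series=[0,0,0,0,0,0,0,0,0,0,0,0,0,0,0,0,0,0,0,0,0,0,0,0],
  gripper=0,
  newtons=50,
)

```text
time: 19.48
tool_pos: [0.4748, -0.0043, 0.0468]
tcp_rot: [2.262, 2.178, 0.001]
wrist_force: [0.3, -0.2, 4.0]
width: 0.24
grip_force: 49.0
```

```bash
python3 - <<'E'
from h import *
np.set_printoptions(precision=4,suppress=True)
s=monitor.read_state();print(s["tool_pos"],s["wrist_force"],s["grip_force"],s["width"],R.from_rotvec(s["tcp_rot"]).as_matrix())
E
```

```text
[ 0.4748 -0.0043  0.0468] [ 0.271  -0.1737  3.9849] 48.96085560321808 0.23986225136653813 [[ 0.038   0.9993  0.0013]
 [ 0.9993 -0.038  -0.0001]
 [-0.0001  0.0013 -1.    ]]
```

>>> step_arm(
  series=[-0.001,0,0,0,-0.002,0,0,0,-0.003,0,0,0,-0.003,0,0,0],
)

```text
time: 19.98
tool_pos: [0.4747, -0.0067, 0.0467]
tcp_rot: [2.263, 2.178, 0.002]
wrist_force: [0.7, 4.5, 5.1]
width: 0.24
grip_force: 49.1
```

>>> step_arm(
  series=[-0.001,0,0,0,-0.002,0,0,0,-0.003,0,0,0,-0.003,0,0,0],
)

```text
time: 20.48
tool_pos: [0.4745, -0.011, 0.0467]
tcp_rot: [2.262, 2.178, 0.0]
wrist_force: [2.6, -0.7, 6.1]
width: 0.239
grip_force: 49.1
```

>>> step_arm(
  series=[-0.001,0,0,0,-0.002,0,0,0,-0.003,0,0,0,-0.003,0,0,0],
)

```text
time: 20.98
tool_pos: [0.4744, -0.014, 0.0467]
tcp_rot: [2.262, 2.178, 0.0]
wrist_force: [2.2, 0.4, 4.6]
width: 0.24
grip_force: 49.1
```

>>> step_arm(
  series=[-0.001,0,0,0,-0.002,0,0,0,-0.003,0,0,0,-0.003,0,0,0],
)

```text
time: 21.48
tool_pos: [0.4743, -0.017, 0.0467]
tcp_rot: [2.262, 2.178, 0.0]
wrist_force: [2.2, -0.7, 5.0]
width: 0.238
grip_force: 49.1
```

>>> step_arm(
  series=[-0.001,0,0,0,-0.002,0,0,0,-0.002,0,0,0],
)

```text
time: 21.85
tool_pos: [0.4743, -0.0191, 0.0468]
tcp_rot: [2.261, 2.178, 0.0]
wrist_force: [1.7, -0.7, 5.0]
width: 0.242
grip_force: 49.1
```

>>> step_arm(
  series=[-0.0005,0,0,0,-0.001,0,0,0,-0.001,0,0,0],
)

```text
time: 22.22
tool_pos: [0.4742, -0.0204, 0.0467]
tcp_rot: [2.261, 2.178, -0.0]
wrist_force: [2.4, -1.3, 4.3]
width: 0.239
grip_force: 49.1
```

>>> step_arm(
  series=[-0.0005,0,0,0,-0.001,0,0,0,-0.001,0,0,0],
)

```text
time: 22.6
tool_pos: [0.4741, -0.0216, 0.0467]
tcp_rot: [2.261, 2.178, -0.001]
wrist_force: [1.5, -2.1, 5.7]
width: 0.238
grip_force: 49.1
```

>>> step_arm(
  series=[-0.0005,0,0,0,-0.001,0,0,0,-0.001,0,0,0],
)

```text
time: 22.98
tool_pos: [0.4741, -0.0228, 0.0467]
tcp_rot: [2.26, 2.178, -0.001]
wrist_force: [1.8, -4.5, 6.0]
width: 0.24
grip_force: 49.1
```

>>> step_arm(
  series=[-0.0005,0,0,0,-0.001,0,0,0,-0.001,0,0,0],
)

```text
time: 23.35
tool_pos: [0.4741, -0.024, 0.0467]
tcp_rot: [2.26, 2.178, -0.002]
wrist_force: [1.2, -4.5, 4.6]
width: 0.24
grip_force: 49.1
```

>>> step_arm(
  series=[-0.0005,0,0,0,-0.001,0,0,0,-0.001,0,0,0],
)

```text
time: 23.72
tool_pos: [0.474, -0.0242, 0.0467]
tcp_rot: [2.261, 2.178, -0.0]
wrist_force: [2.4, -0.1, 5.4]
width: 0.241
grip_force: 49.1
```

>>> step_arm(
  series=[0,0,0,0,0,0,0,0,0,0,0,0],
)

```text
time: 24.1
tool_pos: [0.4741, -0.0242, 0.0467]
tcp_rot: [2.261, 2.178, -0.0]
wrist_force: [1.8, -2.1, 5.3]
width: 0.241
grip_force: 49.1
```

```bash
python3 - <<'E'
from h import *
np.set_printoptions(precision=4,suppress=True)
a=shot("scene"); b=shot("side"); s=monitor.read_state();print(s["tool_pos"],s["wrist_force"],s["grip_force"])
f=lambda q,u,v,w,h: cv2.resize(q["image"][v-h//2:v+h//2,u-w//2:u+w//2],(400,300),interpolation=2)
save(dict(image=np.vstack([np.hstack([f(a,300,188,64,48),f(b,236,192,64,48)]),np.hstack([f(a,174,240,120,90),f(b,298,290,120,90)])])),"pics/k2.png")
E
```

```text
[ 0.4741 -0.0242  0.0467] [ 2.3541 -0.9572  5.2413] 49.089093804359436
```

View pics/k2.png

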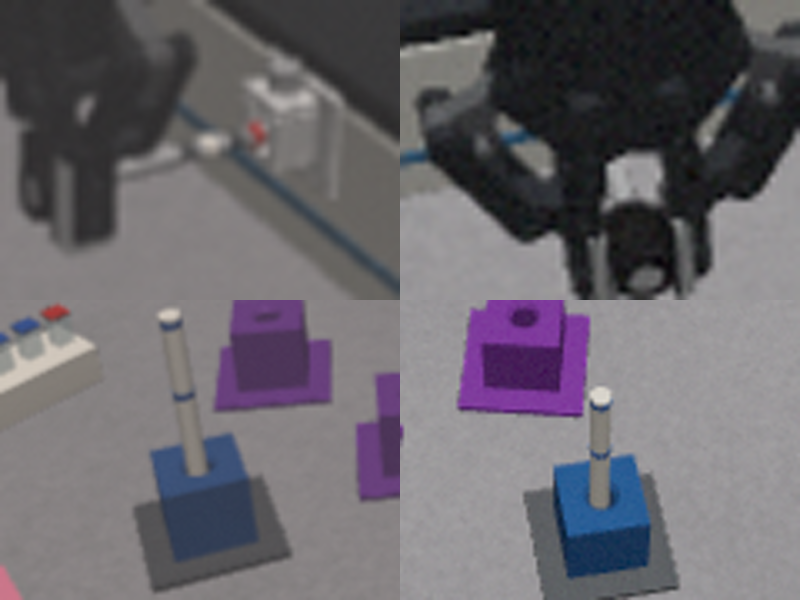

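The red ring at (257,132) is just clear of the guide, and the knob has travelled 19.9 mm from the white-ring notch. The axial force fell to about zero, so the rod is in the notch. The stylus is upright in the blue stand.

```bash
python3 -c "
from workcell import job
print(job.finish_job())"
```

```text
the job is handed in; nothing more can be done
None
```

I pressed the zero button, put the stylus back upright in its blue stand, and drew the rod into the red-ring notch with the knob still gripped; the job is handed in, but it returned no verdict.

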